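# Pack up a specimen mount under a spring clamp and hold it clamped

### The job

Take brass spacers from the white tray and stack them on the specimen mount between the four pins of the clamp stand, just enough that the clamp's spring foot bears on the stack when the red handle is all the way down at its stop (one too few leaves the foot clear, one too many keeps the arm from reaching its stop). Then pull the clamp down by its red handle as far as it goes and finish while still holding it down on the stack. Leave spare spacers in the tray, and do not move the two mounts, the brown bottle or the flask.

Things in the scene. Friction and masses are not known exactly. Their poses are not given: they have to be found in the camera images.
- stand: grey clamp stand, fixed, turned up to 0.2 rad; origin on the worktop below the nest centre, z up, x from nest to hinge, y to the parking place (x 0, y 105). Base plate 10 thick: x -67 to 188, y -44 to 44, with a wing to y 144 (x -40 to 40). Two hinge bracket plates 100 high at x 125 to 159, y +-37.
- nest (a point): centre of the nest floor, 10 above the worktop, axes as the stand's. Four steel pins (diameter 8, tapered tops 62 above the worktop) at x +-22.5, y +-12.7 leave about 1.5 of play round a 40 disc. The nest is open to +y and -y: fingers that close along the stand's y fit between the pins.
- hinge (a point): centre of the clamp arm's hinge axis, 140 behind the nest centre (stand x) and 85 above the worktop; the hinge axis runs along the stand's y
- clamp_arm (a joint): hinge angle of the clamp arm, rad: 0 is level at its stop, fully down; it grows as the handle swings up and back, a little past upright, to 1.65. Starts at 1.5 to 1.65. The arm is two aluminium side plates (y +-28.5) with a bridge 140 from the hinge. Stiff hinge (0.3 N m): it stays where it is left unless the foot's spring pushes it up.
- handle (a point): centre of the red round handle bar (diameter 14, 82 long, along the stand's y), 190 from the hinge: at hinge - 190 cos(angle) along the stand's x, + 190 sin(angle) in height; fully down it is 85 above the worktop, 50 in front of the nest. 52 is free between the side plates, so fingers closing along the stand's x can pinch the middle from above at any angle; the bar turns in the grip.
- clamp_foot: spring foot of the clamp: black round pad, diameter 18, on a steel stem through the bridge; origin at the centre of the pad's underside. Arm fully down and nothing below it: pad 40 above the nest floor, over its centre. It yields upward 12: 4 N to start, 13 N at the end of its travel (10 N or less at the handle).
- mount_low: loose black round specimen mount with a steel dot, diameter 40, height 22; origin at the centre of its underside. One mount is in the nest, the other on the parking place, swapped at random. With this one in the nest two spacers make the right stack (46 high).
- mount_tall: loose green round specimen mount with a steel dot, diameter 40, height 34; origin at the centre of its underside. With this one in the nest one spacer makes the right stack (46 high).
- tray: white enamelled tray with a blue rim, 207 (x) by 271 (y), rim 45 high, fixed; origin on the worktop under its centre. A flat grey liner (145 by 205) covers its floor; the liner's top, where the spacers lie, is 7 above the worktop.
- spacer_1: loose brass spacer disc with a round dark spot (18) on top, diameter 40, height 12, 90 g; origin at the centre of its underside, z up. At the start it lies flat in the tray. All four are alike.
- spacer_2: loose brass spacer disc with a round dark spot (18) on top, diameter 40, height 12, 90 g; origin at the centre of its underside, z up. At the start it lies flat in the tray. All four are alike.
- spacer_3: loose brass spacer disc with a round dark spot (18) on top, diameter 40, height 12, 90 g; origin at the centre of its underside, z up. At the start it lies flat in the tray. All four are alike.
- spacer_4: loose brass spacer disc with a round dark spot (18) on top, diameter 40, height 12, 90 g; origin at the centre of its underside, z up. At the start it lies flat in the tray. All four are alike.
- amber_bottle: brown bottle with a black cap, diameter 66, height 141, loose bystander; origin at its base
- flask: conical glass flask, diameter 74, height 111, loose bystander; origin at its base

How it is judged:
By the outcome, as a careful person would: the job done as asked, in the order asked, and still so for the second after the job is handed in, while the arm keeps its last pose, push and grip.
It also fails if it takes over 69 s, if anything falls off the work surface, if the arm or the gripper's body presses on something with over 40 N, if the wrist force passes 120 N, or if a joint passes its speed limit or range.

### The arm

A 6-joint arm with a two-finger parallel gripper is mounted at the origin on a cart in front of the work surface, level with it; the furniture and walls round the work are solid. World frame = base frame: x ahead of the robot, y to its left, z up, the work surface at z = 0. Lengths are in m, angles in rad, forces in N, time in s.
With the tool pointing down it reaches from about 0.375 to 0.975 m from the base axis. Payload 3.8 kg.
Tool frame: the origin (TCP) lies at the very end of the fingers, on their centre line; the grasp point (between the pads) lies bot.hold_point_z behind it (bot.hold_point_z is the distance from the TCP to the grasp point, in m); z points along the fingers, y is the line along which they close (so a half turn about z gives the same grasp; the last joint's range is limited). The gripper opens to 85 mm and grips with 20 to 120 N. Pads are 22 mm wide; open, the fingers measure 114 mm over their backs; the gripper's body (76 mm by 85 mm) begins 54 mm behind the grasp point. The pads swing forward as they close: fully open they stand 13 mm farther back than shut.
Start: joints at [1.069, 0.264, 1.604, -0, 1.274, -0.037], TCP at [0.303, 0.603, 0.231] pointing down, gripper open.
Joint ranges: [-2.63, 2.63], [-0.94, 2.18], [0.31, 2.57], [-1.31, 4.45], [0, 2.66], [-2.55, 2.55]. Speed limits (rad/s): [2.57, 2.57, 3.14, 3.14, 3.14, 3.14].

### API

Orientations are given as a rotation vector (axis times angle).
In Python, from workcell import bot gives the robot as it stands.
- The arm moves only by the tool drive_effector, called after ">>>" by a JSON object that holds its "method" and its "body", one argument or row to a line. Schema: {"type":"object","properties":{"moves":{"type":"array","items":{"type":"object","properties":{"dx":{"type":"number"},"dy":{"type":"number"},"dz":{"type":"number"},"turn":{"type":"number"}},"additionalProperties":false},"minItems":1,"maxItems":5},"aperture":{"type":"number"},"grip_n":{"type":"number"},"only":{"type":"string"},"quiet":{"type":"boolean"},"lines":{"type":"string"}},"required":["moves"],"additionalProperties":false}. moves is a list of rows, 1 to 5 of them, each an object with the fields dx, dy, dz (the shift in m), turn (a turn about the tool's z in rad); a field left out counts as zero; each row shifts and turns the commanded pose from where the row before left it, along the tool's axes as they then stand; what a row does not reach is not made up. A row lasts 1/8 s, in which the tool goes at most 0.0625 m and 0.188 rad, less where a joint would pass 70% of its speed; a pose out of reach is approached as far as the arm can. aperture is the opening from 0.0 (shut) to 1.0 (fully open), set as the call begins (left out keeps the last). The fingers move at their own pace and stop on an object; grip_n is the grip in N (left out, the last holds). Time passes only in rows, so rows that do not move let the fingers close. The tool returns the time, the measured TCP pose, the force, the opening and the grip force at its end. only (a regular expression) keeps the lines of the reply that match it, lines (a string "A,B") keeps lines A to B, and quiet returns only ok. Input that does not fit is refused with a message, and nothing moves.
- bot.read_state(): the state, without advancing time (a new reading comes with each control period).
- bot.read_camera(name): name is "scene" or "top" or "wrist"; returns the picture (480x640x3 uint8, red, green, blue); there is no depth.
- bot.camera_info(name): a dict with "intrinsics" (3x3 intrinsics, pixels), "extrinsics" (4x4, takes a point from camera to world coordinates). Camera axes: x right, y down, z forward; pixel columns grow to the right and rows downward; lengths in m; the calibration is good to about 2 mm. A picture is of the moment at which its call begins: read the wrist's pose just before it. camera_info takes no time and is no camera call; for the wrist camera it gives the pose at the moment of the call.
- bot.finish_job(): hands the job in; it is judged then, once.
The state is a dict: "time": time; "q": joint angles; "joint_vel": joint speeds; "joint_torque": joint torques, N m; "tool_pos": TCP position; "tcp_rot": TCP orientation; "wrist_force": force on the tool from outside, world axes, zero at the start; "torque": the same for the moment, N m; "width": opening from 0.0 (shut) to 1.0 (fully open); "grip_force": force on a finger pad.
Only numpy, scipy, OpenCV 4.12 (cv2) and the standard library are available. Lean on these libraries where they do the work, as an engineer would, in place of code of your own. Each camera call takes 0.05 s, during which the arm holds its last target. There are 200 camera calls.

## Working session

There is one attempt and no reset: what is moved stays moved. The work goes in short steps, Python scripts to look and compute and a tool call to move; the robot and the scene stay as the last step left them, time stands still between calls to the robot, and variables do not carry over. Pictures are saved under pics/ and viewed, at most 13 in all, crops included, and the job is handed in when it is done.

```bash
ls; mkdir -p pics
```

Run:
```python
from workcell import bot
import cv2,numpy as np
for n in ("scene","top"):
    im=bot.read_camera(n); cv2.imwrite(f"pics/{n}0.png",im[:,:,::-1])
    c=bot.camera_info(n); print(n,np.round(c["intrinsics"],1).tolist(),np.round(c["extrinsics"],4).tolist())
s=bot.read_state(); print({k:np.round(v,3).tolist() for k,v in s.items()}, bot.hold_point_z)
```

```text
pics
workcell.py
scene [[537.7, 0.0, 312.5], [0.0, 537.7, 236.6], [0.0, 0.0, 1.0]] [[0.6477, -0.5714, 0.504, -0.0457], [-0.7618, -0.4941, 0.4189, -0.4471], [0.0097, -0.6553, -0.7553, 0.967], [0.0, 0.0, 0.0, 1.0]]
top [[496.8, 0.0, 318.4], [0.0, 496.8, 235.5], [0.0, 0.0, 1.0]] [[-0.0292, -0.9842, 0.1749, 0.3252], [-0.9995, 0.0312, 0.0092, 0.0184], [-0.0145, -0.1745, -0.9845, 1.2691], [0.0, 0.0, 0.0, 1.0]]
{'time': 0.1, 'q': [1.069, 0.265, 1.605, -0.0, 1.274, -0.037], 'joint_vel': [0.002, -0.0, -0.003, 0.002, -0.001, 0.0], 'joint_torque': [-0.001, -51.671, -36.859, -0.0, 0.006, -0.0], 'tool_pos': [0.302, 0.603, 0.23], 'tcp_rot': [-0.723, -3.057, 0.003], 'wrist_force': [0.414, 0.55, 0.658], 'torque': [0.038, 0.016, -0.037], 'grip_force': 0.0, 'width': 0.998} 0.0187
```

View pics/top0.png

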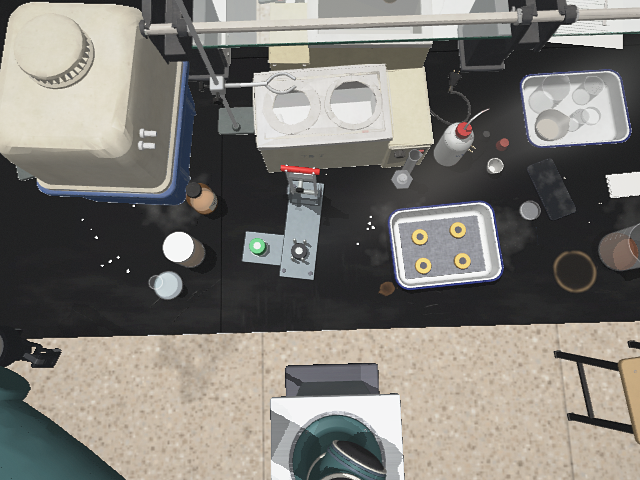

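View pics/scene0.png

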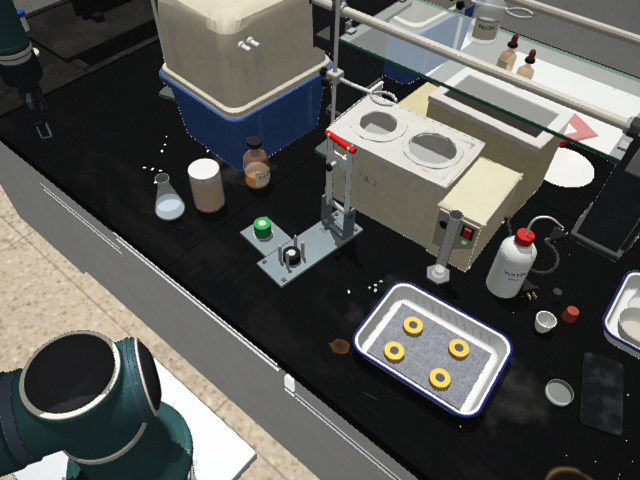

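The top view shows the black mount in the nest near (300,252), so two spacers are needed. The green mount is parked at (257,246), the spacers are near (419,237), (458,230), (462,261) and (423,266), and the handle is up at (300,170).

Create h.py:
```python
import cv2,numpy as np
from workcell import bot
from scipy.spatial.transform import Rotation as R
def ray(c,uv,z):
    K=c["intrinsics"];E=np.array(c["extrinsics"])
    d=E[:3,:3]@np.linalg.solve(K,[uv[0],uv[1],1.]); o=E[:3,3]
    return o+d*(z-o[2])/d[2]
def blobs(im,lo,hi,amin=30):
    hsv=cv2.cvtColor(im,cv2.COLOR_RGB2HSV); m=cv2.inRange(hsv,lo,hi)
    cs,_=cv2.findContours(m,cv2.RETR_EXTERNAL,cv2.CHAIN_APPROX_NONE)
    out=[]
    for c in cs:
        if cv2.contourArea(c)>amin:
            h=cv2.convexHull(c);M=cv2.moments(h);out.append((M["m10"]/M["m00"],M["m01"]/M["m00"],M["m00"]))
    return out
def tool():
    s=bot.read_state(); return np.array(s["tool_pos"]),R.from_rotvec(s["tcp_rot"]),s
def go(target,yaw=None):
    """tool-frame delta to world target; yaw = desired world angle of tool y axis (mod pi)"""
    p,r,s=tool(); y=r.as_matrix()[:,1]; a=np.arctan2(y[1],y[0])
    d=r.inv().apply(np.array(target)-p); print("pos",np.round(p,4),"ytool ang",round(a,3),"delta tool",np.round(d,4),"zaxis",np.round(r.as_matrix()[:,2],3))
    if yaw is not None:
        e=(yaw-a+np.pi/2)%np.pi-np.pi/2; print("turn world",round(e,3),"=> tool-z turn",round(-e,3),"q6",round(s["q"][5],3))
```

Run:
```python
from h import *
for n in ("top","scene"):
    im=cv2.imread(f"pics/{n}0.png")[:,:,::-1].copy();c=bot.camera_info(n)
    for nm,lo,hi,z in (("brass",(18,120,100),(32,255,255),.019),("green",(45,120,60),(85,255,255),.044),("red",(0,180,120),(5,255,255),.275)):
        for b in blobs(im,lo,hi): print(n,nm,np.round(b,1),np.round(ray(c,b,z),4))
    x0,y0,x1,y1=(240,150,340,290) if n=="top" else (220,120,380,300)
    cv2.imwrite(f"pics/{n}crop.png",cv2.resize(im[y0:y1,x0:x1,::-1],None,fx=4 if n=="top" else 3.2,fy=4 if n=="top" else 3.2,interpolation=cv2.INTER_CUBIC))
```

```text
top brass [461.8 260.8 174. ] [ 0.4709 -0.3296  0.019 ]
top brass [457.3 229.8 169.5] [ 0.5506 -0.3247  0.019 ]
scene brass [439.4 378.2 328. ] [ 0.473  -0.3355  0.019 ]
scene brass [393.7 351.2 286.5] [ 0.4635 -0.2365  0.019 ]
scene brass [458.4 348.2 289. ] [ 0.5528 -0.3302  0.019 ]
scene brass [412.7 325.7 262.5] [ 0.5372 -0.2326  0.019 ]
scene green [261.9 226.9 295.5] [0.5164 0.1721 0.044 ]
scene red [525.3 234.1 161.5] [ 0.6598 -0.3366  0.275 ]
scene red [340.5 141.4 170. ] [0.6465 0.0586 0.275 ]
```

View pics/topcrop.png

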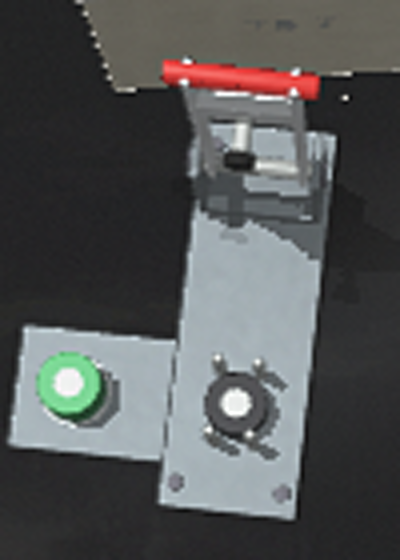

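Run:
```python
from h import *
c=bot.camera_info("top")
P=lambda u,v,z: ray(c,((u+.5)/4-.5+240,(v+.5)/4-.5+150),z)
for nm,u,v,z in (("grn",68,383,.044),("blk",236,403,.032),("BL",160,504,.01),("BR",295,519,.01),("TR",336,135,.01),("wTL",23,326,.01),("wBL",9,444,.01),("h1",165,72,.275),("h2",318,86,.275)): print(nm,np.round(P(u,v,z),4))
c4=[P(160,504,.01),P(295,519,.01),P(336,135,.01),P(23,326,.01),P(9,444,.01),P(68,383,.044),P(236,403,.032)]
L=np.array([[-67,44],[-67,-44],[188,-44],[40,144],[-40,144],[0,105],[0,0]])/1000.
from scipy.optimize import least_squares
f=lambda q:(np.array([[np.cos(q[2]),-np.sin(q[2])],[np.sin(q[2]),np.cos(q[2])]])@L.T).T+q[:2]-np.array(c4)[:,:2]
s=least_squares(lambda q:f(q).ravel(),[.5,.05,0]); print("stand",s.x); print(np.round(f(s.x)*1000,1))
im=cv2.imread("pics/top0.png")[:,:,::-1].copy()
for b in blobs(im,(12,90,80),(35,255,255),20): 
    if 400<b[0]<490 and 210<b[1]<290: print(np.round(b,1),np.round(ray(c,b,.019),4))
```

```text
grn [0.5225 0.1849 0.044 ]
blk [0.5084 0.0807 0.032 ]
BL [0.4483 0.1316 0.01  ]
BR [0.4362 0.0461 0.01  ]
TR [0.6871 0.0123 0.01  ]
wTL [0.5662 0.2183 0.01  ]
wBL [0.4897 0.2276 0.01  ]
h1 [0.6478 0.1016 0.275 ]
h2 [0.6376 0.0221 0.275 ]
stand [ 0.50828921  0.08041255 -0.1345626 ]
[[-0.5  1.4]
 [-0.2 -0.3]
 [ 1.6 -0.7]
 [ 1.1 -0.6]
 [-1.7  0.9]
 [-0.1 -0.4]
 [-0.1 -0.3]]
[422.7 265.4 185. ] [ 0.4624 -0.2306  0.019 ]
[461.7 260.6 191.5] [ 0.4714 -0.3296  0.019 ]
[419.2 236.5 179. ] [ 0.5363 -0.2267  0.019 ]
[457.3 229.6 183. ] [ 0.5511 -0.3247  0.019 ]
```

Run:
```python
from h import *
go([.49,.085,.23],1.436)
p,r,s=tool();c=bot.camera_info("wrist");E=np.array(c["extrinsics"]);print(np.round(r.inv().apply(E[:3,3]-p),4));print(np.round(r.as_matrix().T@E[:3,:3],3));print(c["intrinsics"])
```

```text
pos [0.3022 0.6028 0.23  ] ytool ang 1.106 delta tool [-0.3999 -0.3787  0.0008] zaxis [-0.001 -0.002 -1.   ]
turn world 0.33 => tool-z turn -0.33 q6 -0.037
[ 0.069  -0.0015 -0.1435]
[[-0.    -0.961 -0.277]
 [ 1.    -0.     0.   ]
 [-0.    -0.277  0.961]]
[[386.59948658   0.         320.33569003]
 [  0.         386.59948658 240.6033887 ]
 [  0.           0.           1.        ]]
```

>>> {"method": "drive_effector", "body": {
  "moves": [
    {"dx":-0.04,"dy":-0.038},
    {"dx":-0.04,"dy":-0.038},
    {"dx":-0.04,"dy":-0.038},
    {"dx":-0.04,"dy":-0.038},
    {"dx":-0.04,"dy":-0.038}
  ],
  "aperture": 1.0
}}

```text
time: 0.72
tool_pos: [0.3962, 0.342, 0.2308]
tcp_rot: [-0.723, -3.057, 0.001]
wrist_force: [0.4, 0.2, -0.1]
width: 1.002
grip_force: 0.0
```

>>> {"method": "drive_effector", "body": {
  "moves": [
    {"dx":-0.04,"dy":-0.038},
    {"dx":-0.04,"dy":-0.038},
    {"dx":-0.04,"dy":-0.038},
    {"dx":-0.04,"dy":-0.038},
    {"dx":-0.04,"dy":-0.038}
  ]
}}

```text
time: 1.35
tool_pos: [0.4898, 0.0827, 0.231]
tcp_rot: [-0.724, -3.057, -0.0]
wrist_force: [1.0, 0.5, 0.2]
width: 0.997
grip_force: 0.0
```

>>> {"method": "drive_effector", "body": {
  "moves": [
    {"turn":-0.165},
    {"turn":-0.165},
    {}
  ]
}}

```text
time: 1.72
tool_pos: [0.4895, 0.0841, 0.2308]
tcp_rot: [-0.215, -3.133, 0.0]
wrist_force: [0.1, 0.3, -0.2]
width: 1.0
grip_force: 0.0
```

Run:
```python
from h import *
go([.49,.085,.23],1.436)
c=bot.camera_info("wrist");im=bot.read_camera("wrist");np.savez("w1.npz",im=im,K=c["intrinsics"],E=c["extrinsics"]);cv2.imwrite("pics/w1.png",im[:,:,::-1])
```

```text
pos [0.4895 0.0841 0.2308] ytool ang 1.434 delta tool [-0.0004  0.001   0.0008] zaxis [-0.001 -0.    -1.   ]
turn world 0.002 => tool-z turn -0.002 q6 -1.314
```

View pics/w1.png

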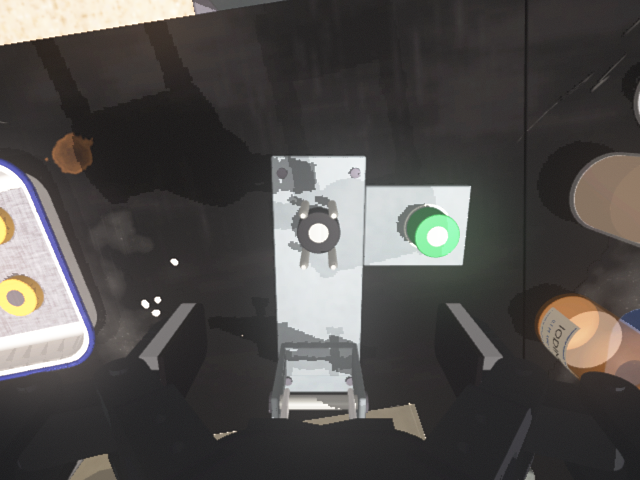

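Wrist view: nest mount dot at about (318,233) between four pins, parked green mount dot at (437,235), and spacers in the tray at the left edge. Next I'll measure these finely.

Run:
```python
from h import *
d=np.load("w1.npz");c=dict(intrinsics=d["K"],extrinsics=d["E"]);im=d["im"].copy()
g=cv2.cvtColor(im,cv2.COLOR_RGB2GRAY)
def dot(u,v,rad,z,th):
    m=np.zeros_like(g);cv2.circle(m,(u,v),rad,255,-1);b=cv2.bitwise_and(cv2.inRange(g,th,255),m)
    n,l,s,ce=cv2.connectedComponentsWithStats(b);i=1+np.argmax(s[1:,4]);return ce[i],s[i,4],np.round(ray(c,ce[i],z),4)
a=dot(318,233,13,.032,150);b=dot(437,235,14,.044,225);print(a,b)
v=(b[2]-a[2])[:2];print("dist",np.linalg.norm(v),"yaw",np.arctan2(v[1],v[0])-np.pi/2)
# wing/plate edges
for nm,u,w in(("BR",272,156),("BL",366,156),("wTL",463,265),("wBL",470,186)):print(nm,np.round(ray(c,(u,w),.01),4))
cr=im[195:285,270:370,::-1];cv2.imwrite("pics/w1c.png",cv2.resize(cr,None,fx=6,fy=6,interpolation=cv2.INTER_CUBIC))
```

```text
(array([318.16      , 232.61230769]), np.int32(325), array([0.5102, 0.0773, 0.032 ])) (array([437.0778098 , 236.03458213]), np.int32(347), array([0.5246, 0.1817, 0.044 ]))
dist 0.10538842441179203 yaw -0.1370661743101873
BR [0.4377 0.0443 0.01  ]
BL [0.4496 0.1302 0.01  ]
wTL [0.5689 0.215  0.01  ]
wBL [0.4905 0.2243 0.01  ]
```

View pics/w1c.png

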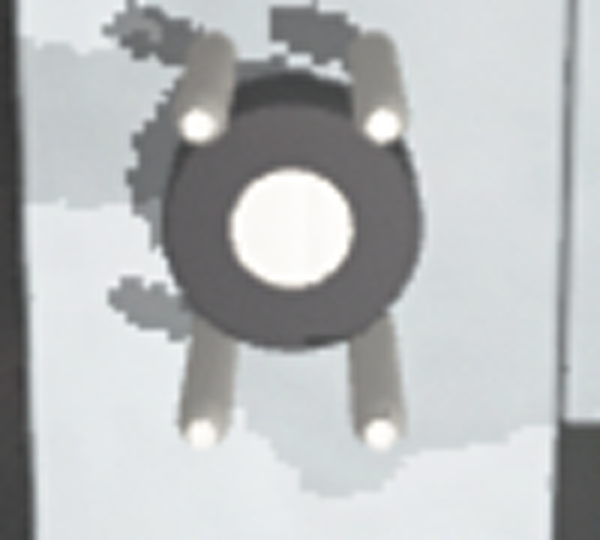

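Run:
```python
from h import *
d=np.load("w1.npz");c=dict(intrinsics=d["K"],extrinsics=d["E"])
p=np.array([ray(c,((u+.5)/6-.5+270,(v+.5)/6-.5+195),.0615) for u,v in((199,124),(384,124),(202,432),(380,432))]);print(np.round(p,4),p.mean(0))
x=p[2:].mean(0)-p[:2].mean(0);print(np.arctan2(x[1],x[0]),np.linalg.norm(x),np.linalg.norm(p[0]-p[1]))
go([.4624,-.232,.13],1.4345)
```

```text
[[0.486  0.068  0.0615]
 [0.4895 0.0932 0.0615]
 [0.5306 0.0617 0.0615]
 [0.5341 0.0869 0.0615]] [0.51005856 0.07743925 0.0615    ]
-0.1404984136017793 0.045009994351326035 0.025480194309436727
pos [0.4895 0.0843 0.2309] ytool ang 1.433 delta tool [-0.0168 -0.317   0.1009] zaxis [-0.001 -0.    -1.   ]
turn world 0.002 => tool-z turn -0.002 q6 -1.312
```

>>> {"method": "drive_effector", "body": {
  "moves": [
    {"dx":-0.003,"dy":-0.053},
    {"dx":-0.003,"dy":-0.053},
    {"dx":-0.003,"dy":-0.053},
    {"dx":-0.003,"dy":-0.053,"dz":0.02},
    {"dx":-0.003,"dy":-0.053,"dz":0.03}
  ],
  "aperture": 1.0
}}

```text
time: 2.4
tool_pos: [0.47, -0.182, 0.1821]
tcp_rot: [0.215, 3.131, -0.002]
wrist_force: [0.8, -0.4, -0.2]
width: 0.996
grip_force: 0.0
```

>>> {"method": "drive_effector", "body": {
  "moves": [
    {"dx":-0.002,"dy":-0.052,"dz":0.05,"turn":0.004},
    {},
    {}
  ]
}}

```text
time: 2.78
tool_pos: [0.4648, -0.2248, 0.138]
tcp_rot: [-0.221, -3.134, -0.001]
wrist_force: [-0.1, -0.1, 0.4]
width: 0.998
grip_force: 0.0
```

Run:
```python
from h import *
c=bot.camera_info("wrist");im=bot.read_camera("wrist");np.savez("w2.npz",im=im,K=c["intrinsics"],E=c["extrinsics"]);cv2.imwrite("pics/w2.png",im[:,:,::-1])
for b in blobs(im,(12,90,80),(35,255,255),300): print(np.round(b,1),np.round(ray(c,b,.019),4))
go([.4624,-.232,.13],1.433)
```

```text
[ 213.7  358.5 1378. ] [ 0.5531 -0.3225  0.019 ]
[ 327.5  323.8 2212.5] [ 0.536  -0.2312  0.019 ]
[ 174.4  262.2 2548. ] [ 0.4719 -0.3334  0.019 ]
[ 307.4  232.2 2518.5] [ 0.4634 -0.2355  0.019 ]
[ 429.7  132.7 2145. ] [ 0.408  -0.1462  0.019 ]
pos [ 0.4655 -0.2246  0.1388] ytool ang 1.431 delta tool [ 0.002  -0.0077  0.0088] zaxis [ 0.001 -0.    -1.   ]
turn world 0.002 => tool-z turn -0.002 q6 -1.93
```

View pics/w2.png

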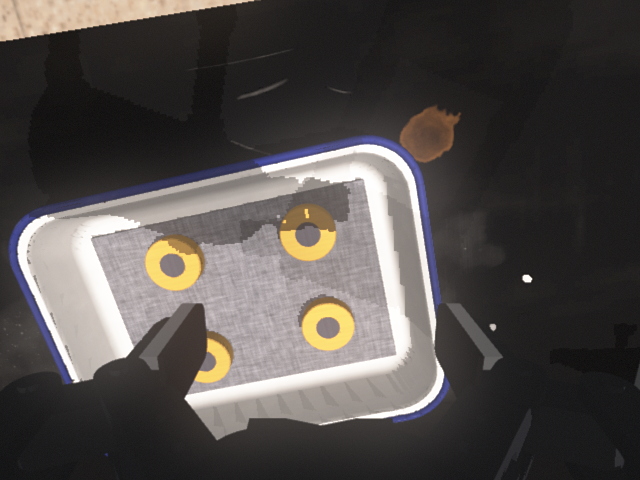

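Wrist view: the nearest spacer is at (307,232), about 48 mm from the liner edge on the right, so I'll go in with the fingers partly open.

Run:
```python
from h import *
go([.4634,-.2355,.009],1.433)
```

```text
pos [ 0.4655 -0.2246  0.1388] ytool ang 1.431 delta tool [ 0.0007 -0.011   0.1298] zaxis [ 0.001 -0.    -1.   ]
turn world 0.002 => tool-z turn -0.002 q6 -1.93
```

>>> {"method": "drive_effector", "body": {
  "moves": [
    {"dx":0.001,"dy":-0.0105,"dz":0.02},
    {"dz":0.03},
    {}
  ],
  "aperture": 0.66
}}

```text
time: 3.2
tool_pos: [0.4616, -0.2335, 0.0872]
tcp_rot: [-0.216, -3.132, -0.002]
wrist_force: [0.5, 0.0, 1.1]
width: 0.661
grip_force: 0.0
```

Run:
```python
from h import *
c=bot.camera_info("wrist");im=bot.read_camera("wrist")
for b in blobs(im,(12,90,80),(35,255,255),300): print(np.round(b,1),np.round(ray(c,b,.019),4))
go([.4634,-.2355,.009],1.433)
```

```text
[ 342.7  364.9 3186.5] [ 0.5352 -0.2312  0.019 ]
[ 159.1  292.6 3755. ] [ 0.4714 -0.3331  0.019 ]
[ 320.3  257.6 3719.5] [ 0.4629 -0.2354  0.019 ]
[ 471.   136.5 2957. ] [ 0.407  -0.1471  0.019 ]
pos [ 0.4626 -0.2342  0.0886] ytool ang 1.433 delta tool [-0.001  -0.0012  0.0796] zaxis [-0.  0. -1.]
turn world -0.0 => tool-z turn 0.0 q6 -1.95
```

>>> {"method": "drive_effector", "body": {
  "moves": [
    {"dx":-0.0005,"dy":-0.001,"dz":0.04},
    {"dz":0.03},
    {"dz":0.008},
    {}
  ],
  "aperture": 0.66
}}

```text
time: 3.75
tool_pos: [0.4636, -0.2365, 0.0112]
tcp_rot: [0.217, 3.133, -0.001]
wrist_force: [-0.0, -0.4, -0.2]
width: 0.662
grip_force: 0.0
```

Run:
```python
from h import *
go([.463,-.2354,.009],1.433)
```

```text
pos [ 0.4636 -0.2365  0.0112] ytool ang 1.433 delta tool [0.0008 0.001  0.0022] zaxis [ 0.001 -0.001 -1.   ]
turn world 0.0 => tool-z turn -0.0 q6 -1.952
```

>>> {"method": "drive_effector", "body": {
  "moves": [
    {"dx":0.0008,"dz":0.002},
    {},
    {},
    {},
    {}
  ],
  "aperture": 0.3,
  "grip_n": 40
}}

```text
time: 4.38
tool_pos: [0.4637, -0.2371, 0.0103]
tcp_rot: [0.218, 3.13, -0.002]
wrist_force: [0.5, 1.7, 5.2]
width: 0.434
grip_force: 39.5
```

>>> {"method": "drive_effector", "body": {
  "moves": [
    {"dz":-0.02},
    {"dz":-0.04},
    {"dz":-0.04},
    {}
  ]
}}

```text
time: 4.88
tool_pos: [0.4652, -0.2383, 0.113]
tcp_rot: [0.217, 3.125, -0.007]
wrist_force: [0.5, -1.0, -0.3]
width: 0.432
grip_force: 40.3
```

Run:
```python
from h import *
c=bot.camera_info("wrist");p,r,s=tool();im=bot.read_camera("wrist");cv2.imwrite("pics/w3.png",im[:,:,::-1])
for b in blobs(im,(12,90,80),(35,255,255),300): print(np.round(b,1),np.round(r.inv().apply(ray(c,b,p[2]+.010)-p),4))
go([.5101,.0774,.14],1.432)
```

```text
[ 322.4  314.3 8593.5] [ 0.0018 -0.001  -0.01  ]
[ 181.2  269.2 3038.5] [ 0.02   -0.0529 -0.01  ]
[ 470.4  124.5 1927.5] [ 0.0709  0.0475 -0.0108]
pos [ 0.4636 -0.2373  0.1107] ytool ang 1.432 delta tool [-0.0027  0.318  -0.03  ] zaxis [ 0.005 -0.003 -1.   ]
turn world 0.0 => tool-z turn -0.0 q6 -1.953
```

View pics/w3.png

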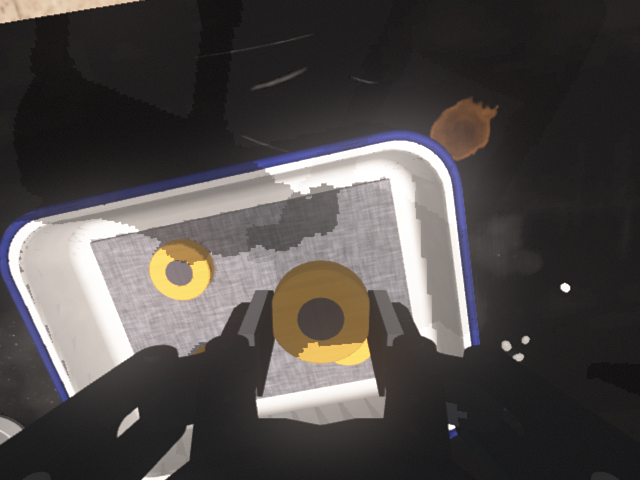

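Spacer held, its spot at about (320,319). Now I'll measure it in the tool frame and carry it to above the nest.

Add to h.py:
```python
def held(im,c,p,r):
    """centre of held spacer's dark spot, tool frame (by wrist calibration)"""
    g=cv2.GaussianBlur(cv2.cvtColor(im,cv2.COLOR_RGB2HSV)[:,:,1],(3,3),0); m=np.zeros_like(g); cv2.circle(m,(320,319),33,255,-1)
    b=cv2.bitwise_and(cv2.inRange(g,0,110),m); n,l,s,ce=cv2.connectedComponentsWithStats(b); i=1+np.argmax(s[1:,4])
    print("spot",ce[i],s[i].tolist(),np.round(r.inv().apply(ray(c,ce[i],p[2]+.0087)-p),4))
```

Run:
```python
from h import *
c=bot.camera_info("wrist");p,r,s=tool();im=cv2.imread("pics/w3.png")[:,:,::-1].copy()
held(im,c,p,r)
```

```text
spot [320.24891101 318.68326073] [297, 298, 48, 43, 1607] [-0.0007 -0.0019 -0.0087]
```

>>> {"method": "drive_effector", "body": {
  "moves": [
    {"dy":0.053,"dz":-0.01},
    {"dy":0.053,"dz":-0.01},
    {"dy":0.053},
    {"dx":-0.001,"dy":0.053},
    {"dx":-0.001,"dy":0.053}
  ]
}}

```text
time: 5.55
tool_pos: [0.4993, 0.0275, 0.1265]
tcp_rot: [-0.218, -3.132, 0.0]
wrist_force: [1.0, 0.4, -1.2]
width: 0.428
grip_force: 40.4
```

>>> {"method": "drive_effector", "body": {
  "moves": [
    {"dx":-0.001,"dy":0.053},
    {},
    {}
  ]
}}

```text
time: 5.92
tool_pos: [0.5076, 0.0781, 0.1266]
tcp_rot: [-0.216, -3.132, 0.002]
wrist_force: [-0.2, 0.1, -1.1]
width: 0.431
grip_force: 40.5
```

Run:
```python
from h import *
go([.5103,.0789,.12],1.432)
```

```text
pos [0.5076 0.0781 0.1266] ytool ang 1.433 delta tool [-0.0026  0.0012  0.0066] zaxis [-0.003 -0.001 -1.   ]
turn world -0.001 => tool-z turn 0.001 q6 -1.328
```

>>> {"method": "drive_effector", "body": {
  "moves": [
    {"dx":-0.002,"dy":0.001},
    {},
    {}
  ]
}}

```text
time: 6.3
tool_pos: [0.511, 0.0781, 0.128]
tcp_rot: [0.22, 3.134, -0.0]
wrist_force: [-0.2, -1.0, -0.8]
width: 0.431
grip_force: 40.5
```

Run:
```python
from h import *
go([.5097,.0794,.12],1.432)
c=bot.camera_info("wrist");p,r,s=tool();im=bot.read_camera("wrist");held(im,c,p,r)
np.savez("w4.npz",im=im,K=c["intrinsics"],E=c["extrinsics"],p=p,r=r.as_rotvec())
cv2.imwrite("pics/w4.png",cv2.resize(im[150:400,200:440,::-1],None,fx=2.4,fy=2.4,interpolation=cv2.INTER_CUBIC))
```

```text
pos [0.511  0.0781 0.128 ] ytool ang 1.43 delta tool [0.0014 0.0011 0.008 ] zaxis [ 0. -0. -1.]
turn world 0.002 => tool-z turn -0.002 q6 -1.327
spot [320.2359199  318.62265332] [297, 298, 47, 43, 1598] [-0.0007 -0.0018 -0.0087]
```

View pics/w4.png

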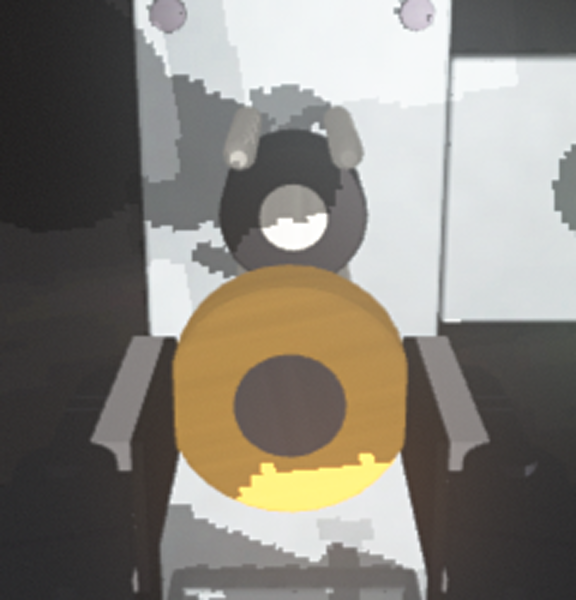

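Hovering over the nest: the mount dot is at crop (294,217), i.e. about (322,240), the near pin tips at crop (237,158) and (347,158), and the held spacer's spot is at (320,319).

Run:
```python
from h import *
d=np.load("w4.npz");c=dict(intrinsics=d["K"],extrinsics=d["E"]);p=d["p"];r=R.from_rotvec(d["r"])
f=lambda u,v,z: ray(c,((u+.5)/2.4-.5+200,(v+.5)/2.4-.5+150),z)
print("dot",f(294,217,.032)); a=f(237,158,.0615);b=f(347,158,.0615);print("pins",a,b,np.linalg.norm(a-b))
th=-.138;nest=(a+b)/2+.0225*np.array([np.cos(th),np.sin(th),0]);print("nest from pins",nest)
off=r.apply([-.0007,-.0018,0]);print("TCP target",nest-off)
go([*(nest-off)[:2],.075],1.432)
```

```text
dot [0.51014824 0.07760648 0.032     ]
pins [0.48584175 0.06757109 0.0615    ] [0.48940008 0.09275114 0.0615    ] 0.025430229856242957
nest from pins [0.50990701 0.07706596 0.0615    ]
TCP target [0.50946566 0.07894618 0.0614999 ]
pos [0.511  0.0783 0.128 ] ytool ang 1.431 delta tool [0.0016 0.0005 0.053 ] zaxis [ 0.  0. -1.]
turn world 0.001 => tool-z turn -0.001 q6 -1.327
```

>>> {"method": "drive_effector", "body": {
  "moves": [
    {"dx":0.0015,"dy":0.0008,"dz":0.03},
    {"dz":0.022},
    {},
    {}
  ]
}}

```text
time: 6.85
tool_pos: [0.5102, 0.0799, 0.0768]
tcp_rot: [0.218, 3.133, 0.0]
wrist_force: [0.4, 0.3, -1.3]
width: 0.437
grip_force: 40.5
```

Run:
```python
from h import *
go([.5095,.0792,.0355],1.433)
c=bot.camera_info("wrist");p,r,s=tool();im=bot.read_camera("wrist");held(im,c,p,r);print(np.round([bot.read_state()["tool_pos"] for _ in range(2)],4))
```

```text
pos [0.5102 0.0799 0.0768] ytool ang 1.432 delta tool [ 0.0007 -0.0008  0.0413] zaxis [ 0.001  0.    -1.   ]
turn world 0.001 => tool-z turn -0.001 q6 -1.325
spot [320.28669154 318.73383085] [297, 298, 48, 43, 1608] [-0.0007 -0.0018 -0.0087]
[[0.5106 0.08   0.0772]
 [0.5106 0.08   0.0772]]
```

>>> {"method": "drive_effector", "body": {
  "moves": [
    {"dx":0.0009,"dy":-0.0008,"dz":0.01},
    {"dz":0.01},
    {}
  ]
}}

```text
time: 7.28
tool_pos: [0.5074, 0.0792, 0.0547]
tcp_rot: [-0.218, -3.132, 0.001]
wrist_force: [-0.2, -0.3, -1.7]
width: 0.432
grip_force: 40.5
```

>>> {"method": "drive_effector", "body": {
  "moves": [
    {"dz":0.01},
    {"dz":0.006},
    {}
  ]
}}

```text
time: 7.65
tool_pos: [0.5078, 0.0792, 0.0391]
tcp_rot: [-0.218, -3.132, 0.001]
wrist_force: [-0.5, -0.7, -0.8]
width: 0.43
grip_force: 40.5
```

Run:
```python
from h import *
go([.5095,.0792,.0355],1.433)
```

```text
pos [0.5078 0.0792 0.0391] ytool ang 1.432 delta tool [-0.0017  0.0002  0.0036] zaxis [-0.002 -0.    -1.   ]
turn world 0.001 => tool-z turn -0.001 q6 -1.326
```

>>> {"method": "drive_effector", "body": {
  "moves": [
    {"dx":-0.001,"dz":0.002},
    {"dz":0.001},
    {}
  ]
}}

```text
time: 8.02
tool_pos: [0.5096, 0.0792, 0.037]
tcp_rot: [0.218, 3.134, 0.0]
wrist_force: [-0.0, 0.2, -0.8]
width: 0.436
grip_force: 40.5
```

Run:
```python
from h import *
go([.5095,.0792,.0355],1.433)
```

```text
pos [0.5096 0.0792 0.037 ] ytool ang 1.432 delta tool [0.0001 0.     0.0015] zaxis [ 0.  0. -1.]
turn world 0.001 => tool-z turn -0.001 q6 -1.326
```

Right on target; lower to contact and release (partly open), then rise.

>>> {"method": "drive_effector", "body": {
  "moves": [
    {"dz":0.0015},
    {}
  ]
}}

```text
time: 8.28
tool_pos: [0.5096, 0.0792, 0.0355]
tcp_rot: [0.218, 3.134, 0.0]
wrist_force: [0.6, -0.3, 0.5]
width: 0.433
grip_force: 40.5
```

>>> {"method": "drive_effector", "body": {
  "moves": [
    {},
    {},
    {}
  ],
  "aperture": 0.66
}}

```text
time: 8.65
tool_pos: [0.5096, 0.0792, 0.0356]
tcp_rot: [0.218, 3.134, 0.0]
wrist_force: [0.5, -0.2, 0.2]
width: 0.655
grip_force: 0.0
```

>>> {"method": "drive_effector", "body": {
  "moves": [
    {"dz":-0.01},
    {"dz":-0.04},
    {"dz":-0.05},
    {},
    {}
  ]
}}

```text
time: 9.28
tool_pos: [0.5096, 0.0792, 0.136]
tcp_rot: [0.218, 3.133, 0.0]
wrist_force: [-0.6, 0.0, -0.7]
width: 0.658
grip_force: 0.0
```

Run:
```python
from h import *
c=bot.camera_info("wrist");p,r,s=tool();im=bot.read_camera("wrist");cv2.imwrite("pics/w5.png",im[:,:,::-1])
for b in blobs(im,(12,90,80),(35,255,255),300): print(np.round(b,1),np.round(ray(c,b,.044),4))
go([.536,-.2312,.12],1.433)
```

```text
[622.2 349.  871.5] [0.6139 0.2731 0.044 ]
[ 320.1  241.3 3083. ] [0.5083 0.0774 0.044 ]
[  5.5 130.9 468.5] [ 0.4161 -0.0958  0.044 ]
pos [0.5088 0.0791 0.1349] ytool ang 1.432 delta tool [-0.0699 -0.3035  0.0149] zaxis [-0.001 -0.    -1.   ]
turn world 0.001 => tool-z turn -0.001 q6 -1.326
```

View pics/w5.png

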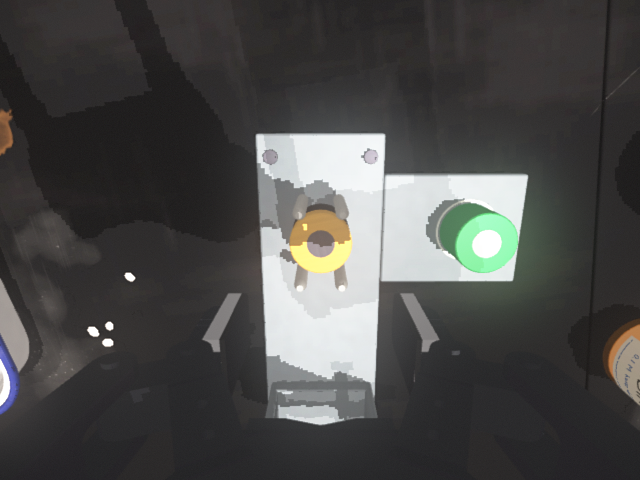

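First spacer is flat in the nest at (320,241) between the pins. Going for the second one.

>>> {"method": "drive_effector", "body": {
  "moves": [
    {"dx":-0.012,"dy":-0.051},
    {"dx":-0.012,"dy":-0.051},
    {"dx":-0.012,"dy":-0.051},
    {"dx":-0.012,"dy":-0.051},
    {"dx":-0.012,"dy":-0.051,"dz":0.01}
  ],
  "aperture": 0.66
}}

```text
time: 9.95
tool_pos: [0.5331, -0.1832, 0.1243]
tcp_rot: [-0.218, -3.133, -0.001]
wrist_force: [0.4, 0.7, 0.6]
width: 0.656
grip_force: 0.0
```

>>> {"method": "drive_effector", "body": {
  "moves": [
    {"dx":-0.01,"dy":-0.047,"dz":0.02},
    {"dz":0.02},
    {},
    {}
  ]
}}

```text
time: 10.45
tool_pos: [0.5366, -0.2282, 0.0849]
tcp_rot: [-0.216, -3.133, -0.001]
wrist_force: [-0.1, 0.5, -0.0]
width: 0.66
grip_force: 0.0
```

Run:
```python
from h import *
c=bot.camera_info("wrist");im=bot.read_camera("wrist")
for b in blobs(im,(12,90,80),(35,255,255),300): print(np.round(b,1),np.round(ray(c,b,.019),4))
go([.5358,-.23,.0095],1.433)
```

```text
[ 159.6  301.6 3779.5] [ 0.5513 -0.3278  0.019 ]
[ 318.3  257.  3806. ] [ 0.5367 -0.2311  0.019 ]
[ 113.2  169.3 4884. ] [ 0.4727 -0.3331  0.019 ]
pos [ 0.5372 -0.2284  0.0857] ytool ang 1.434 delta tool [ 0.0012 -0.0018  0.0762] zaxis [-0.  0. -1.]
turn world -0.001 => tool-z turn 0.001 q6 -1.878
```

>>> {"method": "drive_effector", "body": {
  "moves": [
    {"dx":0.0005,"dy":-0.0015,"dz":0.04},
    {"dz":0.03},
    {"dz":0.005},
    {}
  ],
  "aperture": 0.66
}}

```text
time: 11.0
tool_pos: [0.5371, -0.2307, 0.0115]
tcp_rot: [0.216, 3.133, -0.001]
wrist_force: [0.1, -0.4, 0.7]
width: 0.66
grip_force: 0.0
```

Run:
```python
from h import *
go([.5365,-.2297,.0095],1.433)
```

```text
pos [ 0.5371 -0.2307  0.0115] ytool ang 1.433 delta tool [0.0008 0.0009 0.002 ] zaxis [ 0.001 -0.    -1.   ]
turn world 0.0 => tool-z turn -0.0 q6 -1.881
```

>>> {"method": "drive_effector", "body": {
  "moves": [
    {"dx":0.0005,"dy":0.0008,"dz":0.002},
    {},
    {},
    {},
    {}
  ],
  "aperture": 0.3,
  "grip_n": 40
}}

```text
time: 11.62
tool_pos: [0.5379, -0.2308, 0.0109]
tcp_rot: [0.218, 3.13, -0.002]
wrist_force: [-0.6, 1.3, 5.8]
width: 0.432
grip_force: 39.7
```

>>> {"method": "drive_effector", "body": {
  "moves": [
    {"dz":-0.02},
    {"dz":-0.05},
    {"dz":-0.05},
    {},
    {}
  ]
}}

```text
time: 12.25
tool_pos: [0.5358, -0.2302, 0.1292]
tcp_rot: [0.218, 3.133, -0.001]
wrist_force: [0.1, 0.6, -2.9]
width: 0.43
grip_force: 40.3
```

Run:
```python
from h import *
c=bot.camera_info("wrist");p,r,s=tool();im=bot.read_camera("wrist");held(im,c,p,r);cv2.imwrite("pics/w6.png",im[:,:,::-1])
go([.5095,.0792,.128],1.433)
```

```text
spot [320.24493671 318.19303797] [297, 297, 47, 43, 1580] [-0.0005 -0.0018 -0.0087]
pos [ 0.535  -0.2298  0.1278] ytool ang 1.432 delta tool [6.800e-02 3.025e-01 1.000e-04] zaxis [-0.002  0.001 -1.   ]
turn world 0.001 => tool-z turn -0.001 q6 -1.88
```

>>> {"method": "drive_effector", "body": {
  "moves": [
    {"dx":0.011,"dy":0.051},
    {"dx":0.011,"dy":0.051},
    {"dx":0.011,"dy":0.05},
    {"dx":0.011,"dy":0.05},
    {"dx":0.011,"dy":0.05}
  ]
}}

```text
time: 12.92
tool_pos: [0.5143, 0.0285, 0.1264]
tcp_rot: [-0.218, -3.13, 0.001]
wrist_force: [1.2, -1.1, -0.8]
width: 0.429
grip_force: 40.4
```

>>> {"method": "drive_effector", "body": {
  "moves": [
    {"dx":0.0115,"dy":0.05},
    {"dz":0.025},
    {"dz":0.02},
    {},
    {}
  ]
}}

```text
time: 13.55
tool_pos: [0.5114, 0.0779, 0.083]
tcp_rot: [-0.218, -3.133, 0.0]
wrist_force: [0.1, 0.1, -0.3]
width: 0.429
grip_force: 40.4
```

Run:
```python
from h import *
go([.5095,.0792,.0475],1.433)
c=bot.camera_info("wrist");p,r,s=tool();im=bot.read_camera("wrist");held(im,c,p,r)
```

```text
pos [0.5114 0.0779 0.083 ] ytool ang 1.432 delta tool [0.0021 0.001  0.0355] zaxis [-0.002 -0.    -1.   ]
turn world 0.001 => tool-z turn -0.001 q6 -1.329
spot [320.23333333 318.3490566 ] [297, 297, 47, 43, 1590] [-0.0005 -0.0018 -0.0087]
```

>>> {"method": "drive_effector", "body": {
  "moves": [
    {"dx":0.0015,"dy":0.001,"dz":0.012},
    {},
    {}
  ]
}}

```text
time: 13.98
tool_pos: [0.5105, 0.0792, 0.0715]
tcp_rot: [-0.218, -3.134, 0.0]
wrist_force: [-1.2, -0.1, -1.2]
width: 0.432
grip_force: 40.4
```

Run:
```python
from h import *
go([.5095,.0792,.0475],1.433)
```

```text
pos [0.5105 0.0792 0.0715] ytool ang 1.432 delta tool [ 0.001  -0.0002  0.024 ] zaxis [-0. -0. -1.]
turn world 0.001 => tool-z turn -0.001 q6 -1.326
```

>>> {"method": "drive_effector", "body": {
  "moves": [
    {"dx":0.001,"dz":0.007},
    {"dz":0.007},
    {}
  ]
}}

```text
time: 14.35
tool_pos: [0.5086, 0.0793, 0.0564]
tcp_rot: [-0.218, -3.132, 0.001]
wrist_force: [0.6, -0.3, -1.3]
width: 0.432
grip_force: 40.4
```

Run:
```python
from h import *
go([.5095,.0792,.0475],1.433)
```

```text
pos [0.5086 0.0793 0.0564] ytool ang 1.432 delta tool [-0.0009 -0.      0.0089] zaxis [-0.002 -0.    -1.   ]
turn world 0.001 => tool-z turn -0.001 q6 -1.326
```

>>> {"method": "drive_effector", "body": {
  "moves": [
    {"dx":-0.0006,"dz":0.006},
    {"dz":0.002},
    {}
  ]
}}

```text
time: 14.72
tool_pos: [0.51, 0.0794, 0.0492]
tcp_rot: [-0.218, -3.134, 0.0]
wrist_force: [0.5, -0.2, -0.8]
width: 0.433
grip_force: 40.4
```

>>> {"method": "drive_effector", "body": {
  "moves": [
    {"dz":0.001},
    {}
  ]
}}

```text
time: 14.98
tool_pos: [0.5103, 0.0794, 0.0486]
tcp_rot: [0.218, 3.134, 0.0]
wrist_force: [-0.6, 0.2, -0.3]
width: 0.431
grip_force: 40.4
```

Run:
```python
from h import *
go([.5095,.0792,.0475],1.433)
```

```text
pos [0.5103 0.0794 0.0486] ytool ang 1.432 delta tool [ 0.0007 -0.0003  0.0011] zaxis [ 0.  0. -1.]
turn world 0.001 => tool-z turn -0.001 q6 -1.326
```

>>> {"method": "drive_effector", "body": {
  "moves": [
    {"dx":0.0004,"dy":-0.0002,"dz":0.0011},
    {}
  ]
}}

```text
time: 15.22
tool_pos: [0.5102, 0.0793, 0.0479]
tcp_rot: [0.218, 3.133, 0.0]
wrist_force: [-1.2, -0.8, 2.8]
width: 0.426
grip_force: 40.8
```

>>> {"method": "drive_effector", "body": {
  "moves": [
    {},
    {},
    {}
  ],
  "aperture": 0.66
}}

```text
time: 15.6
tool_pos: [0.5096, 0.0792, 0.0472]
tcp_rot: [-0.218, -3.134, 0.0]
wrist_force: [0.5, 0.2, -0.0]
width: 0.664
grip_force: 0.0
```

>>> {"method": "drive_effector", "body": {
  "moves": [
    {"dz":-0.01},
    {"dz":-0.04},
    {"dz":-0.05},
    {},
    {}
  ]
}}

```text
time: 16.23
tool_pos: [0.5098, 0.0792, 0.1479]
tcp_rot: [0.218, 3.133, 0.0]
wrist_force: [0.0, 0.9, -0.4]
width: 0.662
grip_force: 0.0
```

Run:
```python
from h import *
c=bot.camera_info("wrist");p,r,s=tool();im=bot.read_camera("wrist");cv2.imwrite("pics/w7.png",im[100:400,120:560,::-1])
for b in blobs(im,(12,90,80),(35,255,255),300): print(np.round(b,1),np.round(ray(c,b,.056),4))
t,s=bot.camera_info("top"),bot.camera_info("scene")
def tri(a,b):
    A=[];bb=[]
    P=[]
    for c,uv in((t,a),(s,b)):
        P.append(c["intrinsics"]@np.linalg.inv(c["extrinsics"])[:3])
    X=cv2.triangulatePoints(P[0],P[1],np.array(a,float).reshape(2,1),np.array(b,float).reshape(2,1));return (X[:3]/X[3]).ravel().round(3)
print("ring",tri((281,83),(381,98)),"boxfrontright top",tri((391,139),(437,190)))
print("handle ends",tri((240+163/4,150+72/4),(329,133)),tri((240+318/4,150+87/4),(354,150)))
```

```text
[ 618.   339.8 1399. ] [0.6062 0.2697 0.056 ]
[ 320.3  240.1 3304.5] [0.5077 0.0777 0.056 ]
[  11.   131.5 1043. ] [ 0.4171 -0.0926  0.056 ]
ring [0.848 0.1   0.254] boxfrontright top [ 0.725 -0.138  0.207]
handle ends [0.652 0.099 0.271] [0.637 0.02  0.28 ]
```

View pics/w7.png

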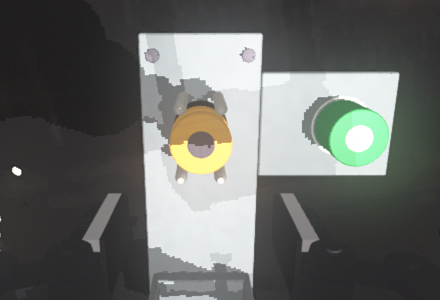

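Both spacers lie flat in the nest (spot at crop (201,145), between the pin tips). Now the handle: rise, turn a quarter, go over it.

>>> {"method": "drive_effector", "body": {
  "moves": [
    {"dz":-0.05,"turn":0.16},
    {"dz":-0.05,"turn":0.16},
    {"dz":-0.05,"turn":0.16},
    {"dz":-0.035,"turn":0.16},
    {"turn":0.16}
  ],
  "aperture": 0.6
}}

```text
time: 16.9
tool_pos: [0.511, 0.0794, 0.3348]
tcp_rot: [1.427, 2.795, 0.003]
wrist_force: [0.1, -0.0, 0.5]
width: 0.599
grip_force: 0.0
```

>>> {"method": "drive_effector", "body": {
  "moves": [
    {"turn":0.16},
    {"turn":0.16},
    {"turn":0.16},
    {"turn":0.16},
    {"turn":0.13}
  ]
}}

```text
time: 17.52
tool_pos: [0.5089, 0.0791, 0.33]
tcp_rot: [-2.372, -2.056, 0.005]
wrist_force: [0.3, -0.3, 0.3]
width: 0.603
grip_force: 0.0
```

>>> {"method": "drive_effector", "body": {
  "moves": [
    {},
    {}
  ]
}}

```text
time: 17.77
tool_pos: [0.5094, 0.0792, 0.3312]
tcp_rot: [-2.366, -2.065, 0.003]
wrist_force: [0.9, 0.2, 0.7]
width: 0.598
grip_force: 0.0
```

Run:
```python
from h import *
go([.6445,.0600,.33],-.138)
```

```text
pos [0.5094 0.0792 0.3312] ytool ang -0.136 delta tool [-0.0007  0.1365  0.001 ] zaxis [-0.002 -0.    -1.   ]
turn world -0.002 => tool-z turn 0.002 q6 0.242
```

>>> {"method": "drive_effector", "body": {
  "moves": [
    {"dy":0.045},
    {"dy":0.045},
    {"dy":0.045},
    {},
    {}
  ]
}}

```text
time: 18.4
tool_pos: [0.6429, 0.0607, 0.3316]
tcp_rot: [-2.368, -2.063, 0.002]
wrist_force: [-0.8, -0.4, -0.9]
width: 0.603
grip_force: 0.0
```

Run:
```python
from h import *
c=bot.camera_info("wrist");p,r,s=tool();im=bot.read_camera("wrist");cv2.imwrite("pics/w8.png",im[:,:,::-1])
for b in blobs(im,(0,150,80),(8,255,255),200): print(np.round(b,1),np.round(ray(c,b,.275),4),np.round(r.inv().apply(ray(c,b,.275)-p),4))
go([.6445,.0600,.257],-.138)
```

```text
[ 321.1  260.5 3641.5] [0.6439 0.06   0.275 ] [-0.0005  0.0012  0.0566]
pos [0.6427 0.0608 0.3321] ytool ang -0.137 delta tool [-0.0005  0.002   0.0751] zaxis [-0.001  0.    -1.   ]
turn world -0.001 => tool-z turn 0.001 q6 0.193
```

View pics/w8.png

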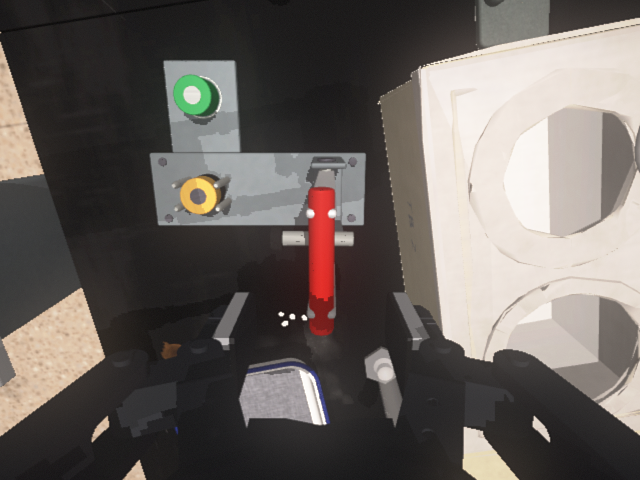

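The bar hangs at (321,260), centred between the fingers. Descend and pinch.

>>> {"method": "drive_effector", "body": {
  "moves": [
    {"dy":0.0025,"dz":0.03},
    {"dz":0.03},
    {"dz":0.014},
    {}
  ],
  "aperture": 0.6
}}

```text
time: 18.95
tool_pos: [0.6447, 0.0605, 0.2577]
tcp_rot: [-2.368, -2.063, 0.002]
wrist_force: [-0.3, 0.2, -0.5]
width: 0.601
grip_force: 0.0
```

>>> {"method": "drive_effector", "body": {
  "moves": [
    {},
    {},
    {},
    {},
    {}
  ],
  "aperture": 0.0,
  "grip_n": 50
}}

```text
time: 19.58
tool_pos: [0.6466, 0.0604, 0.2604]
tcp_rot: [2.368, 2.062, 0.003]
wrist_force: [-2.4, 0.3, 6.2]
width: 0.144
grip_force: 48.9
```

Run:
```python
from h import *
go([.6445,.0600,.257],-.138)
n=np.array([.5097,.0792]);e=np.array([.9905,-.1376]);p,r,s=tool();x=(p[:2]-n)@e;print("bar stand x",x,"theta",np.arccos((.14-x)/.19),s["wrist_force"])
```

```text
pos [0.6466 0.0604 0.2604] ytool ang -0.138 delta tool [-0.0007 -0.002   0.0034] zaxis [ 0.002  0.    -1.   ]
turn world -0.0 => tool-z turn 0.0 q6 0.193
bar stand x 0.13818098814323757 theta 1.5612224339247756 [-2.37157407  0.29567701  6.16219408]
```

>>> {"method": "drive_effector", "body": {
  "moves": [
    {"dy":-0.0148,"dz":0.001},
    {"dy":-0.0147,"dz":0.0016},
    {"dy":-0.0145,"dz":0.003},
    {"dy":-0.0142,"dz":0.0042},
    {}
  ]
}}

```text
time: 20.2
tool_pos: [0.5872, 0.0686, 0.2496]
tcp_rot: [-2.369, -2.063, -0.0]
wrist_force: [-2.9, -0.9, 6.7]
width: 0.141
grip_force: 51.9
```

Add to h.py:
```python
def bar():
    n=np.array([.5097,.0792]);e=np.array([.9905,-.1376]);p,r,s=tool();x=(p[:2]-n)@e;th=np.arctan2(p[2]+.0187-.085,.14-x)
    print("bar x",round(x,4),"z",round(p[2]+.0187,4),"theta",round(th,3),"R",round(np.hypot(p[2]+.0187-.085,.14-x),4),"F",np.round(s["wrist_force"],1),"w",round(s["width"],3))
```

```bash
python3 -c "from h import *;bar()"
```

```text
bar x 0.0783 z 0.2683 theta 1.246 R 0.1934 F [-2.9 -0.9  6.7] w 0.141
```

>>> {"method": "drive_effector", "body": {
  "moves": [
    {"dy":-0.0138,"dz":0.0054},
    {"dy":-0.0135,"dz":0.0062},
    {"dy":-0.0128,"dz":0.0073},
    {"dy":-0.0122,"dz":0.0082},
    {"dy":-0.0116,"dz":0.0092}
  ]
}}

```text
time: 20.82
tool_pos: [0.5244, 0.0772, 0.2114]
tcp_rot: [2.369, 2.063, 0.001]
wrist_force: [3.3, 0.8, -0.2]
width: 0.142
grip_force: 53.4
```

>>> {"method": "drive_effector", "body": {
  "moves": [
    {"dy":-0.0109,"dz":0.0102},
    {"dy":-0.01,"dz":0.011},
    {"dy":-0.0091,"dz":0.0116},
    {}
  ]
}}

```text
time: 21.32
tool_pos: [0.4933, 0.0815, 0.1773]
tcp_rot: [-2.367, -2.061, 0.004]
wrist_force: [1.6, 1.6, -2.5]
width: 0.143
grip_force: 52.1
```

```bash
python3 -c "from h import *;bar()"
```

```text
bar x -0.0166 z 0.196 theta 0.617 R 0.1919 F [ 1.6  1.6 -2.5] w 0.143
```

>>> {"method": "drive_effector", "body": {
  "moves": [
    {"dy":-0.0081,"dz":0.0124},
    {"dy":-0.0073,"dz":0.0129},
    {"dy":-0.0061,"dz":0.0135},
    {"dy":-0.0051,"dz":0.0139},
    {}
  ]
}}

```text
time: 21.95
tool_pos: [0.4684, 0.0849, 0.1247]
tcp_rot: [-2.369, -2.063, 0.001]
wrist_force: [4.4, 0.2, -4.2]
width: 0.142
grip_force: 53.7
```

>>> {"method": "drive_effector", "body": {
  "moves": [
    {"dy":-0.004,"dz":0.0142},
    {"dy":-0.0029,"dz":0.0146},
    {}
  ]
}}

```text
time: 22.32
tool_pos: [0.4618, 0.0858, 0.096]
tcp_rot: [2.369, 2.063, -0.0]
wrist_force: [4.9, -0.7, -2.4]
width: 0.139
grip_force: 53.9
```

```bash
python3 -c "from h import *;bar()"
```

```text
bar x -0.0483 z 0.1147 theta 0.156 R 0.1907 F [ 4.9 -0.7 -2.4] w 0.139
```

>>> {"method": "drive_effector", "body": {
  "moves": [
    {"dy":-0.0015,"dz":0.01},
    {"dy":-0.0005,"dz":0.008},
    {}
  ]
}}

```text
time: 22.7
tool_pos: [0.4601, 0.0861, 0.0788]
tcp_rot: [2.369, 2.063, 0.0]
wrist_force: [3.7, -0.9, -2.0]
width: 0.139
grip_force: 54.6
```

```bash
python3 -c "from h import *;bar()"
```

```text
bar x -0.0501 z 0.0975 theta 0.066 R 0.1905 F [ 3.7 -0.9 -2. ] w 0.139
```

>>> {"method": "drive_effector", "body": {
  "moves": [
    {"dz":0.004},
    {"dz":0.004},
    {}
  ]
}}

```text
time: 23.08
tool_pos: [0.4598, 0.0862, 0.0718]
tcp_rot: [-2.369, -2.063, 0.001]
wrist_force: [2.6, -0.2, 2.5]
width: 0.141
grip_force: 55.6
```

```bash
python3 -c "from h import *;bar()"
```

```text
bar x -0.0504 z 0.0905 theta 0.029 R 0.1905 F [ 2.6 -0.2  2.5] w 0.141
```

>>> {"method": "drive_effector", "body": {
  "moves": [
    {"dz":0.003},
    {}
  ]
}}

```text
time: 23.32
tool_pos: [0.4598, 0.0862, 0.069]
tcp_rot: [-2.369, -2.063, 0.001]
wrist_force: [-0.8, -0.3, 4.9]
width: 0.144
grip_force: 55.8
```

```bash
python3 -c "from h import *;bar()"
```

```text
bar x -0.0504 z 0.0877 theta 0.014 R 0.1904 F [-0.8 -0.3  4.9] w 0.144
```

>>> {"method": "drive_effector", "body": {
  "moves": [
    {"dz":0.002},
    {}
  ]
}}

```text
time: 23.58
tool_pos: [0.4597, 0.0862, 0.0673]
tcp_rot: [-2.369, -2.063, 0.001]
wrist_force: [-1.6, -1.0, 6.3]
width: 0.143
grip_force: 56.2
```

```bash
python3 -c "from h import *;bar()"
```

```text
bar x -0.0504 z 0.086 theta 0.005 R 0.1904 F [-1.6 -1.   6.3] w 0.143
```

>>> {"method": "drive_effector", "body": {
  "moves": [
    {"dz":0.002},
    {}
  ]
}}

```text
time: 23.82
tool_pos: [0.4598, 0.0862, 0.0664]
tcp_rot: [-2.369, -2.062, 0.002]
wrist_force: [-6.4, -1.1, 15.8]
width: 0.142
grip_force: 57.0
```

```bash
python3 -c "from h import *;bar()"
```

```text
bar x -0.0504 z 0.0851 theta 0.0 R 0.1904 F [-6.4 -1.1 15.8] w 0.142
```

>>> {"method": "drive_effector", "body": {
  "moves": [
    {"dz":0.0015},
    {},
    {},
    {}
  ]
}}

```text
time: 24.32
tool_pos: [0.4598, 0.0862, 0.0662]
tcp_rot: [-2.369, -2.062, 0.002]
wrist_force: [-9.2, -2.4, 26.5]
width: 0.143
grip_force: 58.1
```

Run:
```python
from h import *
bar()
im=bot.read_camera("scene");cv2.imwrite("pics/s9.png",cv2.resize(im[170:330,200:400,::-1],None,fx=3.6,fy=3.6,interpolation=cv2.INTER_CUBIC))
```

```text
bar x -0.0504 z 0.0849 theta -0.0 R 0.1904 F [-9.2 -2.4 26.5] w 0.143
```

View pics/s9.png

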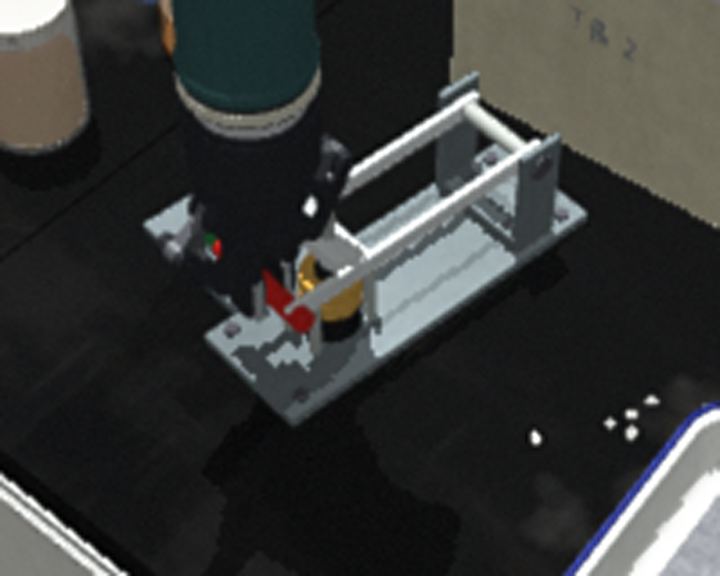

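The scene view shows the arm level, with its foot on the brass stack at crop (335,285) and the handle in the grip at (290,305). It's down at its stop with about 26 N on the wrist, so I'm handing it in.

```bash
python3 -c "from workcell import bot;print(bot.finish_job())"
```

```text
the job is handed in; nothing more can be done
None
```

Job handed in at about 24 s: the black (low) mount was in the nest, so I stacked two spacers on it, and the clamp is held down at its stop with the foot on the stack; the other two spacers stay in the tray.

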